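# Clamp an opened phone in the sprung repair holder

### The job

Clamp the opened phone chassis in the repair holder without picking anything up. Push the sprung jaw away by its upright thumb plate, past its catch, and let it go so that it comes back and latches open by itself; then slide the chassis along the bed, between the fence and the open jaw, until it is fully home against the end stop; then press the red release pad so that the jaw springs shut on the chassis, and let go. Leave the screw pot and the tools lying round it where they are.

Things in the scene. Friction and masses are not known exactly. Their poses are not given: they have to be found in the camera images.
- holder: Grey aluminium phone-repair holder fixed to the desk: a plate 185 x 300 mm whose top (the bed) is 10 mm above the desk. Origin on the desk under the plate, which reaches from x = -70 to +115 and y = -150 to +150 mm. z up, +x away from the robot (within 15 degrees), +y to its left. Clamped, the chassis's origin is at x = -20, y = -56 mm here. Loading strip: along the fence, left of the jaw.
- fence (a point): Point of the black fence along the holder's near edge: on its inner face (holder x = -56 mm, parallel to holder y), at its top, 18 mm above the desk, holder y = 0. The fence is 10 mm thick and 8 mm high above the bed.
- end_stop (a point): Middle of the top edge of the face (toward holder +y) of the black end stop at the right end of the bed: holder y = -130 mm, 18 mm above the desk. The stop is 8 mm high above the bed and spans holder x = -56 to +6 mm.
- jaw (a joint): Slide of the black sprung jaw along holder +x (m). 0: at rest, face 52 mm from the fence. The spring pushes back to 0 with 4.5 N at 0, 10.8 N at 0.042; the tooth adds 2-3 N before 0.03. Past 0.031 a pin drops behind a tooth; let go then, it returns to 0.030 and stays (gap 82 mm). Stop pins at 0.042. Face at holder y = -75 mm, 56 mm wide, 14 mm high. On the chassis: 0.020.
- thumb_plate (a point): Middle of the near (-x) face of the thumb plate, a black ribbed upright plate on top of the jaw, 30 mm wide (along holder y), 6 mm thick, 20 mm high; its top edge is 44 mm above the desk, this point 33.5 mm. Moves with the jaw.
- release_lever (a joint): Catch lever behind and left of the jaw (rad): 0 with the catch pin down, grows as the red pad is pressed down; the catch lets the jaw go at about 0.16, the end of the travel is 0.26. Sprung back to 0; pressing it fully takes about 5 N. It also rises to 0.15 for a moment as the jaw's tooth passes under the pin, and rests near 0.08 on the tooth once the jaw is shut on the chassis.
- release_pad (a point): Middle of the top of the red release pad, 22 x 24 mm, at holder x = 80, y = -3 mm, 37 mm above the desk when up; it goes down about 6 mm to free the jaw and at most 9 mm.
- phone_chassis: Opened black phone chassis, a shallow tray 72 x 148 x 8 mm with raised rims, about 85 g, loose on the bed; origin at the middle of its underside, long side along its y. Starts on the loading strip left of the jaw, long side along the fence (within 0.02 rad) and within 4 mm of it, 98 to 123 mm short of the end stop. Push on its outer end with the fingertips close to the bed.
- screw_pot: Small round pot with a pale yellow lid, 28 mm across, 15 mm high, standing on the left rear of the holder's plate; leave it alone. Origin under its middle.
- spudger: Black spudger (flat prying stick) 146 x 12 x 5 mm lying on the desk in front of the holder; leave it alone. Origin under its middle.
- driver_blue: Blue precision screwdriver 127 x 10 x 10 mm lying on the desk left of the holder; leave it alone. Origin under its middle.
- tweezers: Steel tweezers 132 x 16 x 8 mm lying on the desk right of the holder; leave them alone. Origin under their middle.
Not all that is in view belongs to the job. What is shaped like the phone_chassis but brown or orange is not meant.

How it is judged:
On the way, in this order (a step that is already met when the one before it is completed fails the run):
1. the jaw has been pushed past its catch and let go, and stands latched open by itself (value of joint jaw between 0.0275 and 0.0325 m and velocity of joint jaw between -0.01 and 0.01 m/s and value of joint release_lever below 0.06 rad and contact force between the fingers and anything else below 0.3 N), for 0.2 s.
2. the chassis is home against the end stop, the jaw still latched open (y of phone_chassis in the frame of holder below -0.052 m and x of phone_chassis in the frame of holder below -0.008 m and angle between the y axis of phone_chassis and the y axis of holder, either way round below 0.06 rad and z of phone_chassis in the frame of holder below 0.014 m and value of joint jaw above 0.0275 m), for 0.2 s.
At the end, for the whole second after the job is handed in: The chassis lies flat on the bed, within 5 mm of the end stop and 3 mm of the fence, held by the sprung jaw (jaw joint 17.5 to 22.5 mm), the release lever let go, and all at rest (y of phone_chassis in the frame of holder between -0.06 and -0.051 m and x of phone_chassis in the frame of holder between -0.023 and -0.017 m and z of phone_chassis in the frame of holder below 0.013 m and angle between the y axis of phone_chassis and the y axis of holder, either way round below 0.03 rad and value of joint jaw between 0.0175 and 0.0225 m and value of joint release_lever below 0.15 rad and linear speed of phone_chassis below 0.01 m/s); the robot touches nothing.
It fails at once if the chassis is lifted off the bed or tipped (z of phone_chassis in the frame of holder above 0.018 m or angle between phone_chassis's own z axis and vertical above 0.12 rad).
It fails at once if screw_pot is moved by more than 15 mm (distance of screw_pot from where it was at the start of the episode above 0.015 m).
It fails at once if spudger is moved by more than 15 mm (distance of spudger from where it was at the start of the episode above 0.015 m).
It fails at once if driver_blue is moved by more than 15 mm (distance of driver_blue from where it was at the start of the episode above 0.015 m).
It fails at once if tweezers is moved by more than 15 mm (distance of tweezers from where it was at the start of the episode above 0.015 m).
It also fails if it takes over 61 s, if anything falls off the work surface, if the arm or the gripper's body presses on something with over 40 N, if the wrist force passes 120 N, or if a joint passes its speed limit or range.

### The arm

A 7-joint arm with a two-finger parallel gripper is mounted at the origin on a cart in front of the work surface, level with it; the furniture and walls round the work are solid. World frame = base frame: x ahead of the robot, y to its left, z up, the work surface at z = 0. Lengths are in m, angles in rad, forces in N, time in s.
With the tool pointing down it reaches from about 0.425 to 0.925 m from the base axis. Payload 6.8 kg.
Tool frame: the origin (TCP) lies midway between the tips of the shut fingers; the grasp point (between the pads) lies 19 mm behind it (arm.grip_depth is the distance from the TCP to the grasp point, in m); z points along the fingers, y is the line along which they close (so a half turn about z gives the same grasp; the last joint's range is limited). The gripper opens to 85 mm and grips with 20 to 120 N. Pads are 22 mm wide; open, the fingers measure 114 mm over their backs; the gripper's body (76 mm by 85 mm) begins 54 mm behind the grasp point. The pads swing forward as they close: fully open they stand 13 mm farther back than shut.
Start: joints at [1.221, 0.477, 0.022, 1.555, -0.011, 1.109, -0.083], TCP at [0.162, -0.655, 0.231] pointing down, gripper open.
Joint ranges: [-2.96, 2.96], [-0.34, 2.1], [-1.41, 1.46], [0.24, 2.44], [-1.37, 4.51], [0.17, 1.92], [-2.96, 2.96]. Speed limits (rad/s): [2.39, 2.39, 3.14, 3.14, 3.14, 3.14, 3.14].

### API

Orientations are given as a unit quaternion [w, x, y, z].
In Python, from rig import readout, cams, order, arm gives the robot as it stands.
- The arm moves only by the tool carry_out, never from a script. Its argument "moves" is a list of rows, each a list of 7 numbers: the shift along the world's x, y, z in mm, then the turn, a rotation vector about the world's x, y, z in degrees, then the opening, from 0 (shut) to 1 (fully open). In form: [[x, y, z, wx, wy, wz, hand], ...]. A call has 1 to 12 rows; each row is the pose to reach, as a shift and turn from the pose commanded when the call began; what a row does not reach only later rows make up. A row lasts 1/12 s, in which the tool goes at most 41.7 mm and 7.16 degrees, less where a joint would pass 70% of its speed; a pose out of reach is approached as far as the arm can. A call with a gripper value outside its range is refused whole. The fingers move at their own pace and stop on an object; the grip force is fixed at half the most. Time passes only in rows, so rows that repeat a pose let the fingers close. It gives the time, the measured TCP pose, the force, the opening and the grip force at its end, in the units of the state.
- readout.state(): the state, without advancing time (a new reading comes with each control period).
- cams.grab_frame(name): name is "scene" or "top"; returns a dict with "pixels" (480x640x3 uint8, red, green, blue), "range_z" (480x640 float32, m along the optical axis (not along the pixel's ray), 0 where there is no reading), "fovy" (degrees; the focal length in pixels is half the picture's height over the tangent of half this angle, whatever the lens; pixels are square), "cx", "cy" (the principal point, pixels), "position" and "attitude" of the camera in the world. Camera axes: x right, y down, z forward; pixel columns grow to the right and rows downward; lengths in m; the calibration is good to about 2 mm. A picture is of the moment at which its call begins.
- order.job_done(): hands the job in; it is judged then, once.
The state is a dict: "t": time; "q": joint angles; "dq": joint speeds; "effort": joint torques, N m; "position": TCP position; "eef_rot": TCP orientation; "ft_force": force on the tool from outside, world axes, zero at the start; "ft_torque": the same for the moment, N m; "width": finger opening in m; "finger_force": force on a finger pad.
Only numpy, scipy, OpenCV 4.12 (cv2) and the standard library are available. Lean on these libraries where they do the work, as an engineer would, in place of code of your own. Each camera call takes 0.05 s, during which the arm holds its last target. There are 200 camera calls.

## Working session

There is one attempt and no reset: what is moved stays moved. The work goes in short steps, Python scripts to look and compute and a tool call to move; the robot and the scene stay as the last step left them, time stands still between calls to the robot, and variables do not carry over. Pictures are saved under pics/ and viewed, at most 10 in all, crops included, and the job is handed in when it is done.

Besides the shell and the picture viewer there is one more tool, called after ">>>" as name(argument=value, ...), one argument or row to a line, values as JSON. carry_out: Moves the arm, as the interface text tells. Its arguments: {"type":"object","properties":{"moves":{"type":"array"}},"required":["moves"]}

```bash
mkdir -p pics; cat > h.py <<'E'
import numpy as np, cv2
from rig import readout, cams, order, arm
from scipy.spatial.transform import Rotation as R
def quat(q): return R.from_quat([q[1],q[2],q[3],q[0]])
def att(f):
    a=np.array(f["attitude"],float)
    return a if a.shape==(3,3) else quat(a.ravel()).as_matrix()
def cloud(f):
    F=240/np.tan(np.radians(f["fovy"])/2); v,u=np.mgrid[0:480,0:640]; z=f["range_z"]
    p=np.stack([(u-f["cx"])/F*z,(v-f["cy"])/F*z,z],-1)
    return p@att(f).T+np.array(f["position"])
def ray(f,u,v,h):
    F=240/np.tan(np.radians(f["fovy"])/2)
    d=att(f)@np.array([(u-f["cx"])/F,(v-f["cy"])/F,1]); o=np.array(f["position"]); return o+d*(h-o[2])/d[2]
def save(f,n,crop=None,k=1):
    im=f["pixels"][...,::-1]
    if crop: a,b,c,d=crop; im=im[b:d,a:c]
    cv2.imwrite("pics/"+n,cv2.resize(im,None,fx=k,fy=k,interpolation=cv2.INTER_CUBIC))
E
python3 - <<'E'
from h import *
for n in("scene","top"):
    f=cams.grab_frame(n); save(f,n+"0.png"); print(n,f["position"],f["attitude"],f["fovy"],f["cx"],f["cy"]); np.savez("pics/"+n+"0.npz",**f)
print(readout.state())
E
```

```text
scene [0.20960341 0.65629885 0.66812203] [ 0.11561449 -0.2613878   0.87904266 -0.38156743] 54.82199219875334 321.9784988002614 238.73369935575923
top [0.47310302 0.09116247 1.35431188] [ 0.03154313 -0.70629326  0.70683525 -0.02321171] 46.94759898663928 331.5675541139962 244.7562785042623
{'t': 0.1, 'q': array([ 1.22086054,  0.47769633,  0.02232499,  1.55633046, -0.01148381,
        1.1092757 , -0.08309497]), 'dq': array([ 0.00129245, -0.00157591, -0.00136467, -0.00293172,  0.00034493,
       -0.00034384, -0.00053609]), 'effort': array([ 5.01525152e-03, -5.97765577e+01,  1.61397178e+00, -2.81957567e+01,
        1.28552175e-02,  5.05752687e-03, -2.02732167e-05]), 'position': array([ 0.16152652, -0.65485876,  0.23044608]), 'eef_rot': array([-7.75636819e-04,  9.92695117e-01,  1.20647330e-01, -1.54729643e-04]), 'ft_force': array([ 0.20750441, -0.68279932, -0.5341705 ]), 'ft_torque': array([ 0.03549966,  0.01018512, -0.02107385]), 'finger_force': 0.0, 'width': 0.08554076131727359}
```

View pics/top0.png

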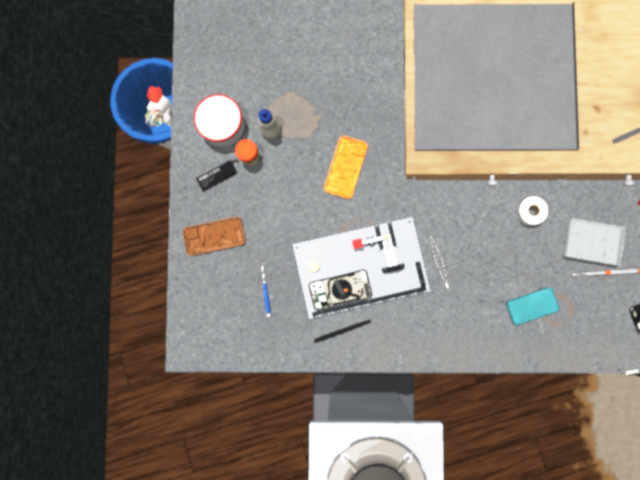

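View pics/scene0.png

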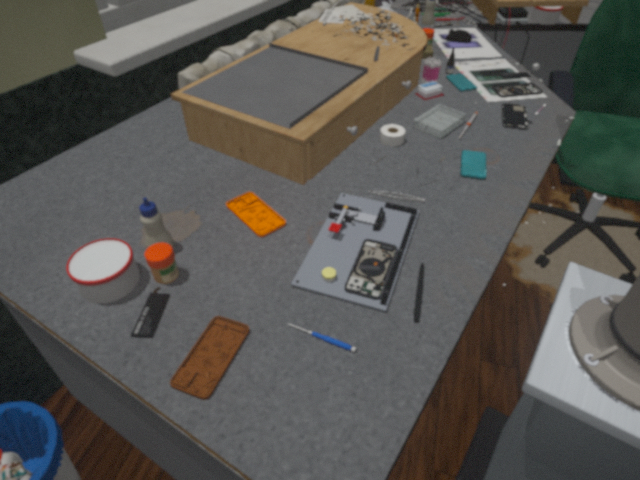

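The top view shows the holder around (360,265), with the black chassis at (341,291), the thumb plate at about (393,267) and the red pad at (358,244). Chassis lookalikes are the orange tray (346,167), the brown tray (214,237) and the teal box (533,306). I choose the black one on the bed and will check it in a close crop.

```bash
python3 - <<'E'
from h import *
f=dict(np.load("pics/top0.npz")); save(f,"c1.png",(280,205,460,340),4.4)
g=dict(np.load("pics/scene0.npz")); save(g,"c2.png",(285,180,445,310),4.6)
E
```

```text
(no output)
```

View pics/c1.png

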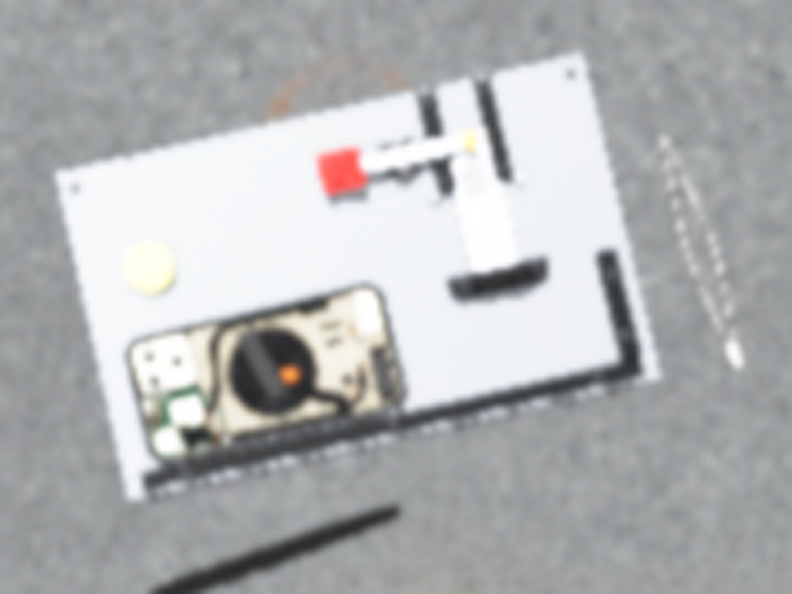

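View pics/c2.png

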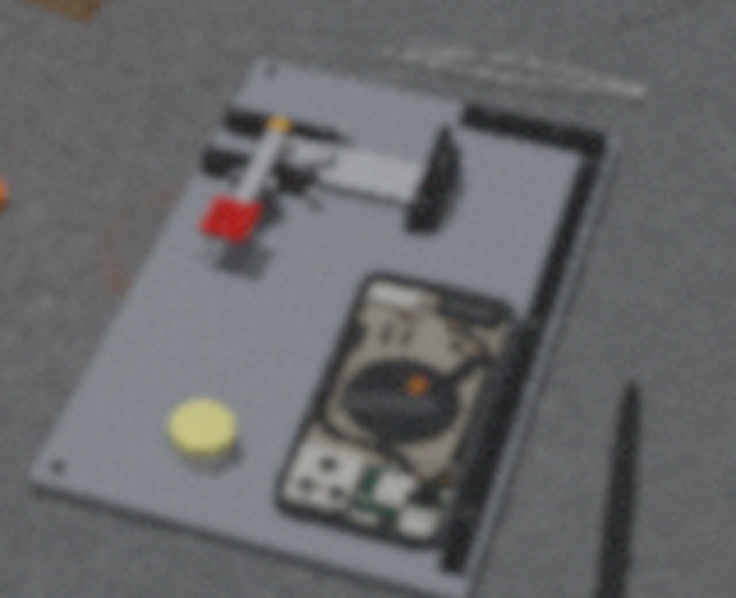

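The crops confirm the black-rimmed chassis against the fence, with the outer end at the left (crop x about 130–160). Next I fit the holder's pose from the plate corners in both views.

```bash
cat > fit.py <<'E'
from h import *
f=dict(np.load("pics/top0.npz")); g=dict(np.load("pics/scene0.npz"))
H=np.array([[115,150],[115,-150],[-70,-150],[-70,150]])/1000
def px(p,o,k): return [(p[0]+.5)/k-.5+o[0],(p[1]+.5)/k-.5+o[1]]
def rigid(A,B):
    a,b=A-A.mean(0),B-B.mean(0); th=np.arctan2((a[:,0]*b[:,1]-a[:,1]*b[:,0]).sum(),(a*b).sum())
    Rm=np.array([[np.cos(th),-np.sin(th)],[np.sin(th),np.cos(th)]]); return th,Rm,B.mean(0)-Rm@A.mean(0)
for n,fr,P,o,k in(("top",f,[(56,172),(583,52),(660,377),(130,500)],(280,205),4.4),("scene",g,[(262,58),(30,485),(472,600),(620,135)],(285,180),4.6)):
    if n=="scene": P=[P[1],P[0],P[3],P[2]]
    W=np.array([ray(fr,*px(p,o,k),.01)[:2] for p in P]); th,Rm,t=rigid(H,W)
    print(n,np.degrees(th),t,"res mm",((W-(H@Rm.T+t))*1e3).round(1).tolist())
    Q=dict(top=dict(pad=((343,170),.037),chassisTL=((128,347),.018),chassisBL=((157,462),.018),chTR=((378,283),.018),chBR=((408,402),.018),pot=((150,267),.025),plateTopL=((448,290),.024),jawR=((547,265),.024)),
      scene=dict(pad=((231,218),.037),chTL=((278,512),.018),chTR=((368,272),.018),pot=((203,425),.025)))[n]
    for a,(p,h) in Q.items():
        w=ray(fr,*px(p,o,k),h)[:2]; print(a,w.round(4),((w-t)@Rm*1e3).round(1))
    c=cloud(fr); hp=(c[...,:2]-t)@Rm
    m=(c[...,2]>.03)&(c[...,2]<.06)&(abs(hp[...,0]-25)<1e9)&(hp[...,0]>-.02)&(hp[...,0]<.03)&(abs(hp[...,1]+.075)<.04)
    print("thumb px",m.sum(), (hp[m].mean(0)*1e3).round(1) if m.any() else "", c[m][:,2].max() if m.any() else "")
    m=(abs(hp[...,0]-.08)<.01)&(abs(hp[...,1]+.003)<.01); print("pad z",np.median(c[m][:,2]))
    m=(abs(hp[...,0]-.03)<.02)&(abs(hp[...,1]+.003)<.02); print("bed z",np.median(c[m][:,2]))
    m=(abs(hp[...,1])<.2)&(abs(hp[...,0]+.16)<.02); print("desk z",np.median(c[m][:,2]))
E
python3 fit.py
```

```text
top 12.863980070653186 [0.50128238 0.03094165] res mm [[0.1, 0.0], [-0.1, -0.3], [0.2, 0.7], [-0.2, -0.4]]
pad [0.5789 0.0445] [78.7 -4. ]
chassisTL [0.4832 0.1621] [ 11.5 131.9]
chassisBL [0.4205 0.1461] [-53.2 130.2]
chTR [0.5182 0.0249] [15.1 -9.6]
chBR [0.4531 0.0088] [-51.9 -10.8]
pot [0.5268 0.1498] [ 51.3 110.2]
plateTopL [ 0.5141 -0.013 ] [  2.7 -45.7]
jawR [ 0.5277 -0.0671] [   3.9 -101.5]
thumb px 39 [  2.8 -74.4] 0.049097684353942794
pad z 0.03713079323613533
bed z 0.010717924963429715
desk z -0.00021706552277045432
scene 13.554542320987167 [0.50082868 0.03033278] res mm [[-0.6, 2.9], [-0.7, -2.3], [1.0, -1.0], [0.3, 0.5]]
pad [0.5795 0.0476] [80.5 -1.7]
chTL [0.4809 0.169 ] [ 13.2 139.5]
chTR [0.5198 0.0268] [17.6 -7.9]
pot [0.5281 0.151 ] [ 54.8 110.9]
thumb px 53 [  3.9 -69.7] 0.047272956260576815
pad z 0.013487111268299823
bed z 0.011861065466077236
desk z 0.0007975915216841822
```

Both views agree: the holder sits at about (0.501, 0.031) with yaw about 13°. The pad reads (79,-3) at 37 mm and the jaw face x≈-4 at rest, both as described. Now I move to in front of the thumb plate with the fingers shut.

>>> carry_out(
  moves=[
    [20,36,0,0,0,-0.8,0],
    [40,72,0,0,0,-0.8,0],
    [60,108,0,0,0,-0.8,0],
    [80,144,0,0,0,-0.8,0],
    [100,180,0,0,0,-0.8,0],
    [120,216,0,0,0,-0.8,0],
    [140,252,0,0,0,-0.8,0],
    [160,288,0,0,0,-0.8,0],
    [180,324,0,0,0,-0.8,0],
    [200,360,0,0,0,-0.8,0],
    [220,396,0,0,0,-0.8,0],
    [240,432,0,0,0,-0.8,0],
  ],
)

```text
t: 1.1
position: [0.4019, -0.2214, 0.2313]
eef_rot: [0.0, 0.994, 0.114, -0.0]
ft_force: [0.4, -0.6, -0.1]
width: 0.0005
finger_force: 0.0
```

>>> carry_out(
  moves=[
    [17,32,-20,0,0,0,0],
    [34,64,-40,0,0,0,0],
    [51,96,-70,0,0,0,0],
    [68,128,-100,0,0,0,0],
    [85,160,-130,0,0,0,0],
    [91,176,-150,0,0,0,0],
    [91,176,-165,0,0,0,0],
    [91,176,-165,0,0,0,0],
    [91,176,-165,0,0,0,0],
  ],
)

```text
t: 1.85
position: [0.4916, -0.0476, 0.0656]
eef_rot: [-0.0, 0.993, 0.114, -0.001]
ft_force: [0.8, 0.4, 0.8]
width: 0.0
finger_force: 0.0
```

```bash
cat >> h.py <<'E'
T=np.array([.501,.0308]); A=np.radians(13.0); RM=np.array([[np.cos(A),-np.sin(A)],[np.sin(A),np.cos(A)]])
def st():
    s=readout.state(); p=s["position"]; print("t",s["t"],"holder mm",((p[:2]-T)@RM*1e3).round(1),"z",round(p[2]*1e3,1),"F",(s["ft_force"][:2]@RM).round(1),round(s["ft_force"][2],1),"w",s["width"],"rv",np.degrees(quat(s["eef_rot"]).as_euler("xyz")).round(2))
    return p
def go(x,y,z,p): print("delta",x,y,((T+RM@[x/1e3,y/1e3]-p[:2])*1e3).round(1),round(z-p[2]*1e3,1))
E
python3 - <<'E'
from h import *
p=st(); go(-24,-75,29,p)
f=cams.grab_frame("scene"); save(f,"a1.png",(265,130,465,280),4)
E
```

```text
t 1.85 holder mm [-26.8 -74.3] z 65.6 F [0.9 0.2] 0.8 w 2.7518028514193078e-05 rv [-1.7997e+02  1.7000e-01  1.3080e+01]
delta -24 -75 [ 2.9 -0.1] -36.6
```

View pics/a1.png

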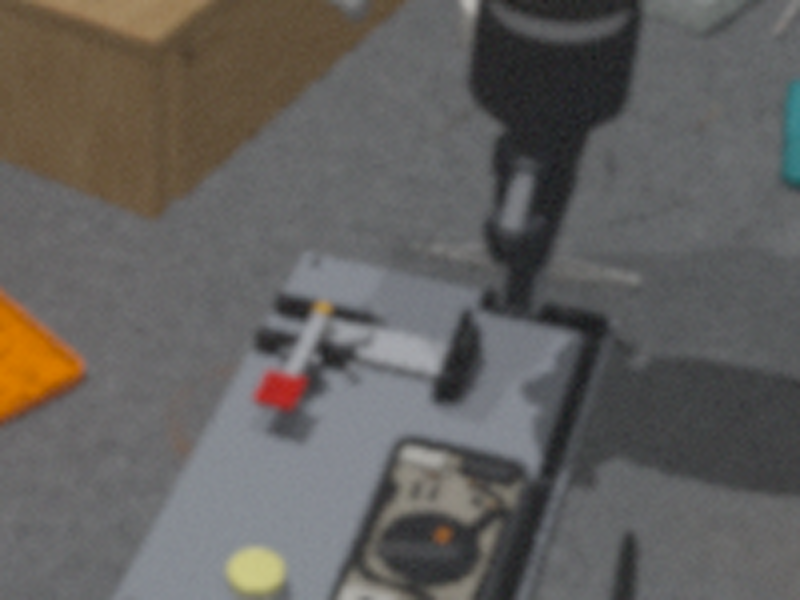

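The shut fingers hang just in front of the thumb plate (plate at crop (465,350), tips at (515,300), higher up). Now I descend, approach and feel for contact.

>>> carry_out(
  moves=[
    [0,0,-18,0,0,0,0],
    [0,0,-36,0,0,0,0],
    [0,0,-36,0,0,0,0],
    [5,1,-36,0,0,0,0],
    [10,2,-36,0,0,0,0],
    [15,3.5,-36,0,0,0,0],
    [20,4.5,-36,0,0,0,0],
    [20,4.5,-36,0,0,0,0],
    [20,4.5,-36,0,0,0,0],
  ],
)

```text
t: 2.65
position: [0.5123, -0.0436, 0.0308]
eef_rot: [0.0, 0.994, 0.113, -0.001]
ft_force: [-4.6, -2.9, 4.8]
width: -0.0
finger_force: 2.5
```

```bash
python3 -c "
from h import *
st()"
```

```text
t 2.65 holder mm [ -5.7 -75. ] z 30.8 F [-5.1 -1.8] 4.8 w -1.3932819381988402e-05 rv [1.7996e+02 7.0000e-02 1.3010e+01]
```

>>> carry_out(
  moves=[
    [4,1,0,0,0,0,0],
    [8,2,0,0,0,0,0],
    [12,3,0,0,0,0,0],
    [16,3.5,0,0,0,0,0],
    [20,4.5,0,0,0,0,0],
    [23,5.5,0,0,0,0,0],
    [26,6,0,0,0,0,0],
    [29,7,0,0,0,0,0],
    [29,7,0,0,0,0,0],
    [29,7,0,0,0,0,0],
  ],
)

```text
t: 3.48
position: [0.5381, -0.0375, 0.0296]
eef_rot: [0.001, 0.994, 0.113, -0.004]
ft_force: [-8.1, -3.8, 2.0]
width: 0.0001
finger_force: 4.5
```

```bash
python3 - <<'E'
from h import *
st()
f=cams.grab_frame("scene"); save(f,"a2.png",(305,180,445,285),5.7)
E
```

```text
t 3.4833 holder mm [ 20.8 -74.9] z 29.6 F [-8.7 -1.9] 2.0 w 0.00011580096091891635 rv [179.97   0.41  12.99]
```

View pics/a2.png

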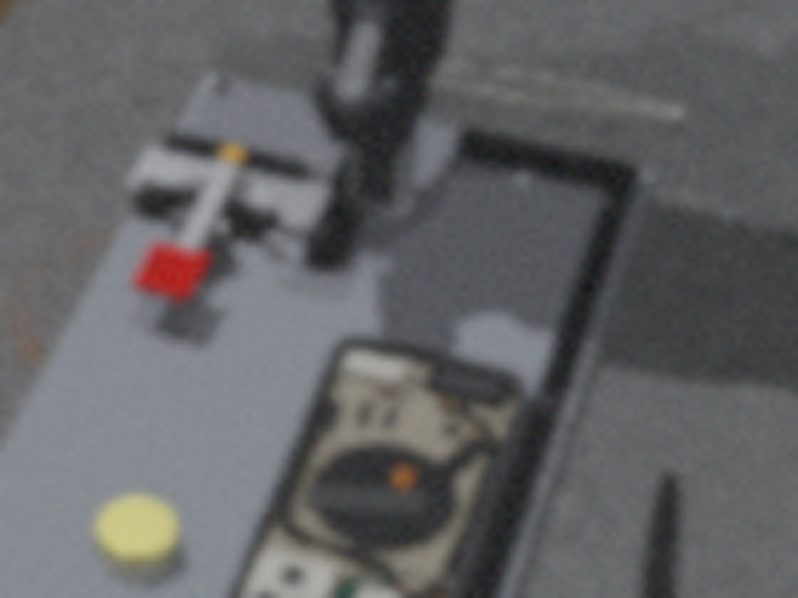

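The jaw has moved well back. The force of about 9 N says roughly 28 mm, so I push about 8 mm more.

>>> carry_out(
  moves=[
    [2,0.5,0,0,0,0,0],
    [4,1,0,0,0,0,0],
    [6,1.5,0,0,0,0,0],
    [8,2,0,0,0,0,0],
    [8,2,0,0,0,0,0],
    [8,2,0,0,0,0,0],
  ],
)

```text
t: 4.03
position: [0.5458, -0.0357, 0.0295]
eef_rot: [0.001, 0.994, 0.113, -0.004]
ft_force: [-9.6, -4.1, 3.4]
width: -0.0001
finger_force: 5.1
```

```bash
python3 -c "
from h import *
st()"
```

```text
t 4.0333 holder mm [ 28.6 -74.9] z 29.5 F [-10.3  -1.8] 3.4 w -0.00013843165715422798 rv [179.96   0.46  12.97]
```

>>> carry_out(
  moves=[
    [-4,-1,0,0,0,0,0],
    [-8,-2,0,0,0,0,0],
    [-12,-2.5,0,0,0,0,0],
    [-18,-4,0,0,0,0,0],
    [-26,-6,0,0,0,0,0],
    [-26,-6,0,0,0,0,0],
    [-26,-6,0,0,0,0,0],
    [-26,-6,0,0,0,0,0],
    [-26,-6,0,0,0,0,0],
  ],
)

```text
t: 4.78
position: [0.5244, -0.0396, 0.0306]
eef_rot: [-0.0, 0.994, 0.114, 0.001]
ft_force: [-0.7, 0.3, -0.5]
width: 0.0002
finger_force: 0.0
```

```bash
python3 - <<'E'
from h import *
st()
f=cams.grab_frame("scene"); save(f,"a3.png",(305,180,445,285),5.7)
E
```

```text
t 4.7833 holder mm [  7.  -73.8] z 30.6 F [-0.6  0.4] -0.5 w 0.00021200401147957365 rv [-1.800e+02 -7.000e-02  1.307e+01]
```

View pics/a3.png

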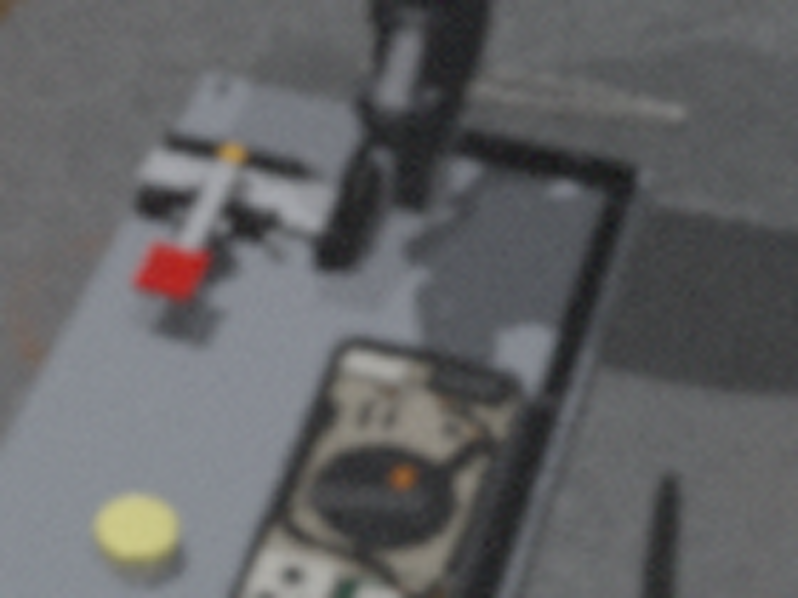

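The jaw stands latched open, with the plate at crop (350,220) and a clear gap to the fingers. Next I lift, cross over, and come down at the chassis's outer end.

>>> carry_out(
  moves=[
    [0,0,25,0,0,0,0],
    [-4,6,50,0,0,0,0],
    [-14,40,55,0,0,0,0],
    [-26,74,55,0,0,0,0],
    [-38,108,55,0,0,0,0],
    [-50,142,55,0,0,0,0],
    [-62,176,55,0,0,0,0],
    [-74,208,55,0,0,0,0],
    [-80,227,40,0,0,0,0],
    [-80,227,15,0,0,0,0],
    [-80,227,15,0,0,0,0],
    [-80,227,15,0,0,0,0],
  ],
)

```text
t: 5.83
position: [0.4428, 0.1867, 0.0447]
eef_rot: [0.001, 0.993, 0.114, -0.001]
ft_force: [-0.3, -0.1, -1.2]
width: -0.0
finger_force: 0.0
```

```bash
python3 - <<'E'
from h import *
p=st(); go(-20,165,13,p)
f=cams.grab_frame("scene"); save(f,"a4.png",(285,180,445,310),4.6)
E
```

```text
t 5.8333 holder mm [-21.7 165. ] z 44.7 F [-0.3 -0. ] -1.2 w -2.2133938101620754e-05 rv [1.7995e+02 1.6000e-01 1.3090e+01]
delta -20 165 [1.6 0.4] -31.7
```

View pics/a4.png

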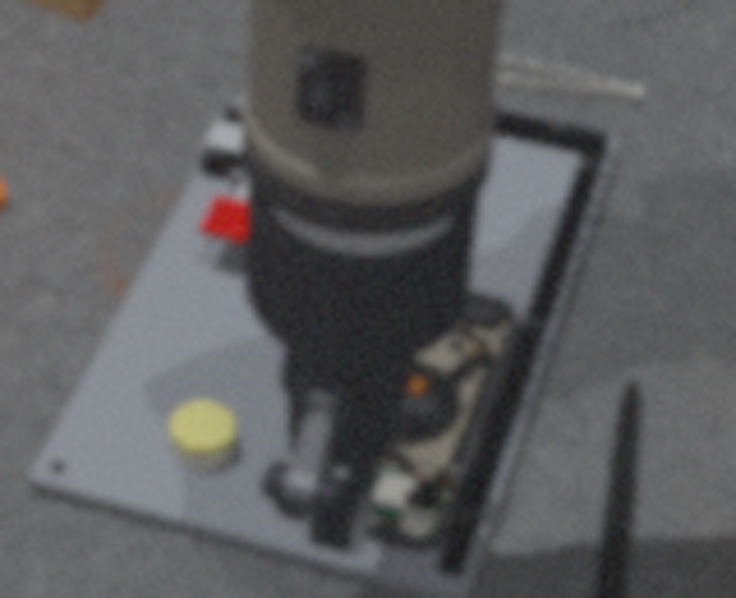

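>>> carry_out(
  moves=[
    [1,0,-15,0,0,0,0],
    [2,0,-28,0,0,0,0],
    [2,0,-31,0,0,0,0],
    [2,0,-31,0,0,0,0],
    [2,0,-31,0,0,0,0],
  ],
)

```text
t: 6.3
position: [0.4463, 0.1868, 0.0152]
eef_rot: [-0.0, 0.994, 0.113, 0.0]
ft_force: [-0.2, -0.6, 0.3]
width: -0.0001
finger_force: 0.0
```

>>> carry_out(
  moves=[
    [1.1,-5,0,0,0,0,0],
    [2.2,-10,0,0,0,0,0],
    [3.4,-15,0,0,0,0,0],
    [4.5,-20,0,0,0,0,0],
    [5.6,-25,0,0,0,0,0],
    [6.7,-30,0,0,0,0,0],
    [7.8,-35,0,0,0,0,0],
    [9,-40,0,0,0,0,0],
    [9,-40,0,0,0,0,0],
    [9,-40,0,0,0,0,0],
  ],
)

```text
t: 7.13
position: [0.4547, 0.1466, 0.0142]
eef_rot: [0.0, 0.994, 0.113, -0.0]
ft_force: [-0.1, 0.3, 0.9]
width: -0.0001
finger_force: 0.0
```

```bash
python3 - <<'E'
from h import *
st()
f=cams.grab_frame("top"); save(f,"a5.png",(280,205,460,340),4.4)
E
```

```text
t 7.1333 holder mm [-19.1 123.2] z 14.2 F [-0.   0.3] 0.9 w -7.686586582375998e-05 rv [1.7999e+02 2.0000e-02 1.3000e+01]
```

View pics/a5.png

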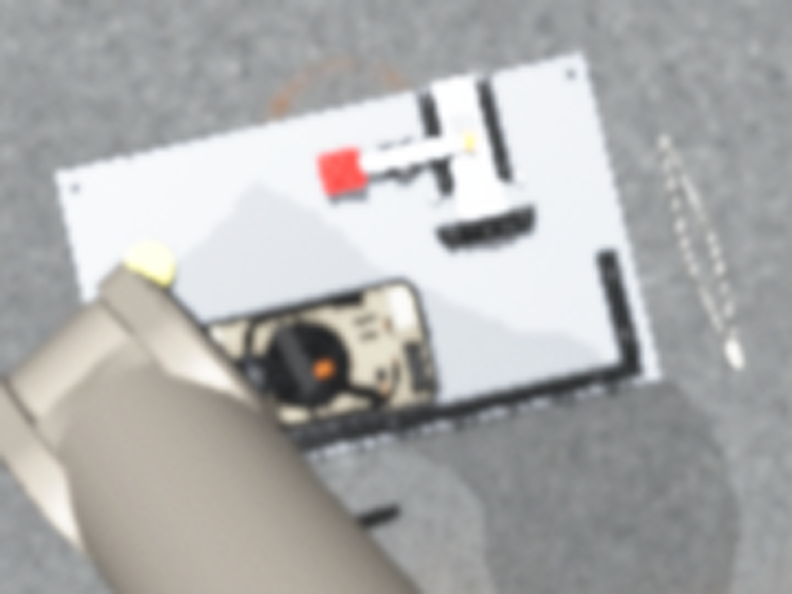

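The chassis has moved along about 17 mm, lies along the fence, and the jaw is still open. About 100 mm remain, so I push on.

>>> carry_out(
  moves=[
    [1.8,-8,0,0,0,0,0],
    [3.7,-16,0,0,0,0,0],
    [5.5,-24,0,0,0,0,0],
    [7.4,-32,0,0,0,0,0],
    [9.2,-40,0,0,0,0,0],
    [11.1,-48,0,0,0,0,0],
    [12.9,-56,0,0,0,0,0],
    [14.8,-64,0,0,0,0,0],
    [16.6,-72,0,0,0,0,0],
    [18.5,-80,0,0,0,0,0],
    [18.5,-80,0,0,0,0,0],
    [18.5,-80,0,0,0,0,0],
  ],
)

```text
t: 8.18
position: [0.4731, 0.0663, 0.0142]
eef_rot: [0.0, 0.994, 0.113, -0.0]
ft_force: [0.9, -0.1, 0.3]
width: 0.0001
finger_force: 0.0
```

```bash
python3 - <<'E'
from h import *
st()
f=cams.grab_frame("top"); save(f,"a6.png",(280,205,460,340),4.4)
E
```

```text
t 8.1833 holder mm [-19.2  40.9] z 14.2 F [ 0.9 -0.3] 0.3 w 0.00013596658542203618 rv [1.7998e+02 2.0000e-02 1.2970e+01]
```

View pics/a6.png

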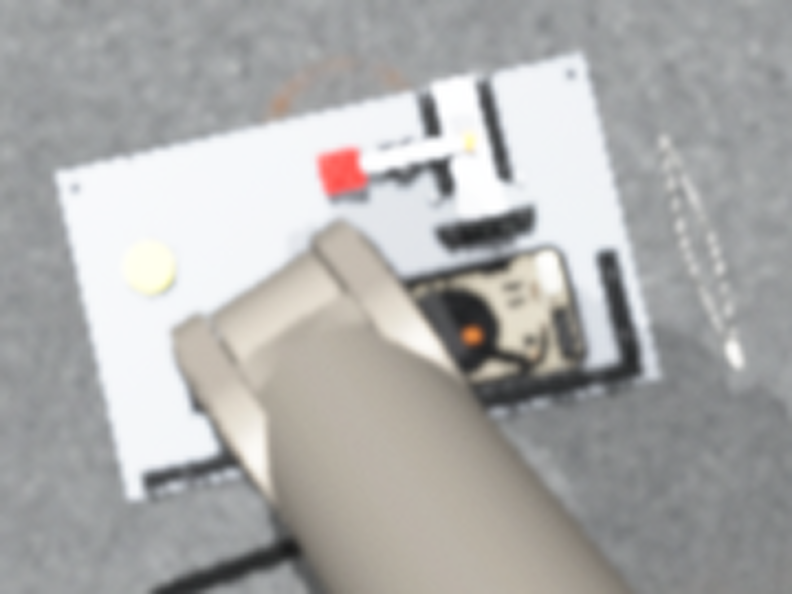

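The chassis is now between fence and jaw, with its leading end at crop x≈585 and the stop face at about 605, so some 13 mm remain. I creep in until I feel the stop.

>>> carry_out(
  moves=[
    [0.7,-3,0,0,0,0,0],
    [1.4,-6,0,0,0,0,0],
    [2.1,-9,0,0,0,0,0],
    [2.5,-11,0,0,0,0,0],
    [3,-13,0,0,0,0,0],
    [3,-13,0,0,0,0,0],
  ],
)

```text
t: 8.73
position: [0.4762, 0.0536, 0.0143]
eef_rot: [0.0, 0.994, 0.113, -0.0]
ft_force: [-0.1, 0.2, -0.1]
width: 0.0
finger_force: 0.0
```

>>> carry_out(
  moves=[
    [0.5,-2,0,0,0,0,0],
    [0.5,-2,0,0,0,0,0],
    [0.5,-2,0,0,0,0,0],
  ],
)

```text
t: 8.98
position: [0.4767, 0.052, 0.0143]
eef_rot: [0.0, 0.994, 0.114, 0.0]
ft_force: [-1.0, 0.4, -0.1]
width: 0.0001
finger_force: 0.0
```

>>> carry_out(
  moves=[
    [0.5,-2,0,0,0,0,0],
    [0.5,-2,0,0,0,0,0],
    [0.5,-2,0,0,0,0,0],
  ],
)

```text
t: 9.23
position: [0.4772, 0.05, 0.0143]
eef_rot: [0.0, 0.994, 0.114, -0.0]
ft_force: [-0.5, -0.5, 1.0]
width: -0.0001
finger_force: 0.0
```

```bash
python3 - <<'E'
from h import *
st()
E
```

```text
t 9.2333 holder mm [-18.9  24. ] z 14.3 F [-0.6 -0.4] 1.0 w -0.00011311622199900224 rv [179.99   0.    13.05]
```

>>> carry_out(
  moves=[
    [0.3,-1,0,0,0,0,0],
    [0.5,-2,0,0,0,0,0],
    [0.5,-2,0,0,0,0,0],
  ],
)

```text
t: 9.48
position: [0.4776, 0.0493, 0.0143]
eef_rot: [-0.001, 0.993, 0.114, 0.0]
ft_force: [-0.0, 4.1, 0.0]
width: 0.0001
finger_force: 2.1
```

>>> carry_out(
  moves=[
    [0.3,-1,0,0,0,0,0],
    [0.5,-2,0,0,0,0,0],
    [0.5,-2,0,0,0,0,0],
  ],
)

```text
t: 9.73
position: [0.4777, 0.0491, 0.0143]
eef_rot: [-0.002, 0.993, 0.115, 0.0]
ft_force: [-2.0, 9.2, -0.6]
width: -0.0
finger_force: 4.9
```

```bash
python3 - <<'E'
from h import *
st()
f=cams.grab_frame("top"); g=dict(np.load("pics/top0.npz"))
# brightness profile along holder y at x=-20..-5 (height 18mm), now
F=240/np.tan(np.radians(f["fovy"])/2)
def pr(x,y,h):
    w=np.r_[T+RM@[x/1e3,y/1e3],h]; c=att(f).T@(w-np.array(f["position"])); return [c[0]/c[2]*F+f["cx"],c[1]/c[2]*F+f["cy"]]
ys=np.arange(-90,-151,-2.)
for x in(-45,-30,-15,0):
    m=np.array([pr(x,y,.018) for y in ys],np.float32)
    v=cv2.remap(f["pixels"].mean(2).astype(np.float32),m[:,:1],m[:,1:],cv2.INTER_LINEAR).ravel()
    print(x,v.astype(int).tolist())
E
```

```text
t 9.7333 holder mm [-18.6  23. ] z 14.3 F [0.1 9.4] -0.6 w -2.6054162461313735e-06 rv [-1.7982e+02 -4.0000e-02  1.3200e+01]
-45 [56, 53, 63, 80, 93, 103, 123, 147, 171, 185, 175, 140, 103, 77, 72, 82, 94, 93, 84, 73, 64, 64, 67, 69, 82, 120, 172, 200, 202, 181, 150]
-30 [213, 211, 201, 183, 177, 180, 187, 185, 164, 161, 162, 151, 118, 92, 85, 86, 89, 90, 74, 59, 51, 49, 50, 51, 73, 118, 169, 204, 209, 188, 169]
-15 [203, 197, 191, 186, 182, 186, 198, 207, 208, 203, 201, 202, 200, 199, 200, 200, 187, 152, 104, 60, 43, 52, 58, 66, 91, 146, 206, 227, 228, 213, 190]
0 [195, 185, 180, 179, 177, 182, 193, 206, 210, 210, 216, 228, 243, 249, 251, 251, 243, 216, 143, 88, 70, 68, 68, 69, 92, 142, 195, 228, 231, 207, 183]
```

The chassis meets the stop with 9 N, there is no bright gap left, and the finger travel matches. Now I back off, lift, and move over the red pad.

>>> carry_out(
  moves=[
    [-1,4,0,0,0,0,0],
    [-2.7,12,0,0,0,0,0],
    [-2.7,12,0,0,0,0,0],
    [-2.7,12,25,0,0,0,0],
    [-2.7,12,50,0,0,0,0],
    [20,9,60,0,0,0,0],
    [45,6,60,0,0,0,0],
    [70,3,60,0,0,0,0],
    [90,1,60,0,0,0,0],
    [101,1,50,0,0,0,0],
    [101,1,40,0,0,0,0],
    [101,1,40,0,0,0,0],
  ],
)

```text
t: 10.78
position: [0.5773, 0.0464, 0.052]
eef_rot: [0.0, 0.994, 0.113, -0.002]
ft_force: [-0.6, -0.3, -0.5]
width: 0.0002
finger_force: 0.0
```

```bash
python3 - <<'E'
from h import *
p=st(); go(80,-3,38,p)
E
```

```text
t 10.7833 holder mm [77.9 -2. ] z 52.0 F [-0.6 -0.2] -0.5 w 0.00023928528962915697 rv [180.     0.24  13.03]
delta 80 -3 [ 2.3 -0.5] -14.0
```

>>> carry_out(
  moves=[
    [1,0,-7,0,0,0,0],
    [1,0,-13,0,0,0,0],
    [1,0,-17,0,0,0,0],
    [1,0,-20,0,0,0,0],
    [1,0,-23,0,0,0,0],
    [1,0,-25,0,0,0,0],
    [1,0,-25,0,0,0,0],
    [1,0,-25,0,0,0,0],
  ],
)

```text
t: 11.45
position: [0.5792, 0.0477, 0.0295]
eef_rot: [-0.0, 0.993, 0.114, -0.001]
ft_force: [-3.6, 0.7, 5.9]
width: 0.0001
finger_force: 2.9
```

```bash
cat > jaw.py <<'E'
from h import *
st(); f=cams.grab_frame("scene"); c=cloud(f); hp=(c[...,:2]-T)@RM*1e3
m=(c[...,2]>.032)&(c[...,2]<.05)&(abs(hp[...,0]-20)<32)&(abs(hp[...,1]+72)<16)
print("thumb x (rest 3.3)",np.median(hp[m],0),m.sum())
f=cams.grab_frame("top"); c=cloud(f); hp=(c[...,:2]-T)@RM*1e3
m=(c[...,2]>.032)&(c[...,2]<.05)&(abs(hp[...,0]-20)<32)&(abs(hp[...,1]+72)<16)
print("top thumb (rest ~2.8)",np.median(hp[m],0),m.sum())
E
python3 jaw.py
```

```text
t 11.45 holder mm [80.  -1.1] z 29.5 F [-3.3  1.5] 5.9 w 0.00012532282112088882 rv [-1.7998e+02  7.0000e-02  1.3090e+01]
thumb x (rest 3.3) [ 24.04442713 -69.16788553] 51
top thumb (rest ~2.8) [nan nan] 0
  return _methods._mean(a, axis=axis, dtype=dtype,
  ret = um.true_divide(
```

The thumb plate moved from rest +30 to rest +20 mm, so the jaw has closed on the chassis. I let go of the pad and retreat upwards.

>>> carry_out(
  moves=[
    [0,0,10,0,0,0,0],
    [0,0,40,0,0,0,0],
    [0,0,80,0,0,0,0],
    [0,20,120,0,0,0,0],
    [0,60,140,0,0,0,0],
    [0,100,140,0,0,0,0],
    [0,140,140,0,0,0,0],
    [0,180,140,0,0,0,0],
    [0,200,140,0,0,0,0],
    [0,200,140,0,0,0,0],
    [0,200,140,0,0,0,0],
    [0,200,140,0,0,0,0],
  ],
)

```text
t: 12.55
position: [0.5804, 0.2456, 0.1694]
eef_rot: [0.001, 0.994, 0.113, 0.0]
ft_force: [0.5, -0.7, -0.0]
width: 0.0001
finger_force: 0.0
```

```bash
python3 - <<'E'
exec(open("jaw.py").read())
g=cams.grab_frame("top"); F=240/np.tan(np.radians(g["fovy"])/2)
def prof(L):
    P=[]
    for x,y in L:
        w=np.r_[T+RM@[x/1e3,y/1e3],.018]; c=att(g).T@(w-np.array(g["position"])); P.append([c[0]/c[2]*F+g["cx"],c[1]/c[2]*F+g["cy"]])
    m=np.array(P,np.float32); return cv2.remap(g["pixels"].mean(2).astype(np.float32),m[:,:1],m[:,1:],cv2.INTER_LINEAR).ravel().astype(int).tolist()
print("end, y 40..-10 by 2", [prof([(x,y) for y in range(40,-11,-2)]) for x in(-35,-5)])
print("stop, y -110..-140", [prof([(x,y) for y in range(-110,-141,-2)]) for x in(-15,0)])
print("fence, x -66..-46",[prof([(x,y) for x in range(-66,-44,2)]) for y in(-100,-10)])
c=cloud(g);hp=(c[...,:2]-T)@RM*1e3
m=(abs(hp[...,0]-52)<12)&(abs(hp[...,1]-110)<12);print("pot z",c[m][:,2].max())
m=(abs(hp[...,0]-80)<7)&(abs(hp[...,1]+3)<7);print("pad z",np.median(c[m][:,2]))
E
```

```text
t 12.55 holder mm [125.7 191.4] z 169.4 F [ 0.3 -0.8] -0.0 w 0.00010635372661245605 rv [1.7992e+02 1.0000e-02 1.2990e+01]
thumb x (rest 3.3) [ 23.88542833 -69.31997343] 49
top thumb (rest ~2.8) [ 22.90593113 -74.34526065] 35
end, y 40..-10 by 2 [[243, 243, 243, 243, 243, 243, 243, 243, 242, 239, 222, 190, 147, 139, 140, 142, 145, 156, 170, 192, 215, 235, 238, 233, 232, 233], [244, 244, 244, 244, 244, 244, 244, 244, 244, 240, 226, 192, 152, 160, 203, 230, 238, 235, 230, 239, 246, 249, 245, 232, 204, 193]]
stop, y -110..-140 [[224, 229, 228, 226, 223, 221, 206, 168, 117, 68, 46, 53, 58, 65, 89, 145], [235, 242, 251, 253, 253, 252, 244, 215, 140, 85, 67, 66, 67, 68, 91, 139]]
fence, x -66..-46 [[88, 64, 50, 51, 61, 82, 112, 137, 145, 126, 108], [109, 78, 66, 65, 70, 79, 93, 99, 87, 66, 47]]
pot z 0.6122491310836479
pad z 0.03435072376750703
```

The outer end reads y≈18 mm (expected 18), both cameras put the jaw at +20 mm, and the lever rests slightly down as expected. I'm handing it in.

```bash
python3 -c "
from rig import order
print(order.job_done())"
```

```text
the job is handed in; nothing more can be done
None
```

The job is handed in at about 12.6 s of the 61 s. The chassis is home against the end stop, both cameras put the jaw at about 20 mm on it, and the release pad is let go; the judge's verdict was not shown, and I did not re-measure the screw pot or tools afterwards.

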